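# Slide the matching drive flange onto a splined gearbox stub

### The arm

A 6-joint arm with a two-finger parallel gripper is mounted at the origin on a cart in front of the work surface, level with it; the furniture and walls round the work are solid. World frame = base frame: x ahead of the robot, y to its left, z up, the work surface at z = 0. Lengths are in mm, angles in rad, forces in N, time in s.
With the tool pointing down it reaches from about 350 to 875 mm from the base axis. Payload 4.2 kg.
Tool frame: the origin (TCP) lies at the very end of the fingers, on their centre line; the grasp point (between the pads) lies behind it (env.grip_point_offset is the y of the grasp point in the tool frame, in mm); y points along the fingers, z is the direction in which the jaws open and shut, and the axes are right-handed (so a half turn about y gives the same grasp; the last joint's range is limited). The gripper opens to 85 mm and grips with 20 to 120 N. Pads are 22 mm wide; open, the fingers measure 114 mm over their backs; the gripper's body (76 mm by 85 mm) begins 54 mm behind the grasp point. The pads swing forward as they close: fully open they stand 13 mm farther back than shut.
Start: joints at [1.423, 0.385, 0.008, 0, -1.194, -0.259], TCP at [247.262, 573.987, 231.312] pointing down, gripper open.
Joint ranges: [-3.14, 3.14], [-1.21, 2.06], [-1.07, 1.41], [-3.16, 2.05], [-2.99, -0.16], [-3.1, 3.1]. Speed limits (rad/s): [2.79, 2.79, 3.14, 3.14, 3.14, 3.14].

### API

Orientations are given as [roll, pitch, yaw] about the fixed x, y, z axes, in that order (R = Rz(yaw) Ry(pitch) Rx(roll)).
In Python, from workcell import env gives the robot as it stands.
- The arm moves only by the tool servo_tool, never from a script. Its argument "steps" is a list of rows, each a list of 2 entries, a list of its own where there are three numbers: the shift along the tool's x, y, z in cm, then the turn about the tool's y in rad. In form: [[[dx, dy, dz], turn], ...]. A call has 1 to 12 rows; each row shifts and turns the commanded pose from where the row before left it, along the tool's axes as they then stand; what a row does not reach is not made up. A row lasts 1/10 s, in which the tool goes at most 50 mm and 8.59 degrees, less where a joint would pass 70% of its speed; a pose out of reach is approached as far as the arm can. A call with a gripper value outside its range is refused whole. "jaw" is the opening, from 0 (shut) to 1 (fully open), set as the call begins (left out, the last holds). The fingers move at their own pace and stop on an object; "squeeze" is the grip in N (left out, the last holds). Time passes only in rows, so rows that do not move let the fingers close. It gives the time, the measured TCP pose, the force and the opening at its end, in the units of the state.
- env.observe(): the state, without advancing time (a new reading comes with each control period).
- env.grab_frame(name): name is "side" or "top" or "wrist"; returns a dict with "color" (400x640x3 uint8, blue, green, red), "fx", "fy", "cx", "cy" (pixels), "rvec" (rotation vector, rad) and "tvec" (3), from world to camera coordinates, as OpenCV has them; the wrist camera has in their place "T_tool_cam" (4x4, takes a point from camera to tool coordinates, whose origin is the TCP and whose axes are the tool frame's). Camera axes: x right, y down, z forward; pixel columns grow to the right and rows downward; lengths in mm; the calibration is good to about 2 mm. A picture is of the moment at which its call begins: read the wrist's pose just before it. There is no depth.
- env.job_done(): hands the job in, once; it reports no verdict.
The state is a dict: "time_s": time; "joint_pos": joint angles; "qd": joint speeds; "effort": joint torques, N m; "ee_pos": TCP position; "ee_rot": TCP orientation; "wrist_force": force on the tool from outside, world axes, zero at the start; "ft_torque": the same for the moment, N m; "opening": opening from 0.0 (shut) to 1.0 (fully open).
Only numpy, scipy, OpenCV 4.12 (cv2) and the standard library are available. Lean on these libraries where they do the work, as an engineer would, in place of code of your own. Each camera call takes 0.05 s, during which the arm holds its last target.

### The job

A small gearbox stands on the bench with its three-toothed splined stub pointing up. Pick the loose drive flange whose bore has three slots (the one with three bolt ears, not the one with four), turn it until its slots line up with the teeth, and lower it by hand (do not drop it) over the stub, ears down, until it sits fully home and flat on the round cap of the gearbox; then let go. Leave the four-eared flange where it stands.

Things in the scene. Friction and masses are not known exactly. Their poses are not given: they have to be found in the camera images.
- flange_three: Loose steel flange that fits, 0.3-0.6 kg: round neck 54 mm diameter, 62 mm tall (grip it from above, any yaw, 25 to 55 mm up), on a 10 mm thick foot with three ears to 48 mm from the axis. Through bore: lands 12.5 mm from the axis, three slots 19 mm wide to 22 mm. Origin: axis at underside, z up; x along one ear and its slot, others at 120 and 240 deg. Stands on its foot, fitted same way up.
- flange_four: The other loose steel flange, which does not fit and stays: same neck tube (54 mm, 62 mm tall) and foot, but four ears at 90 degrees (48 mm from the axis) and a bore with four narrower slots. Origin on the axis at the underside, z up.
- gearbox: Fixed grey gearbox 112 x 112 mm, 37 mm tall (screw heads to 41), with a flat round cap, 84 mm across, top 45 mm above the bench. Origin: centre of underside, z up. The stub stands on this axis, one tooth along x, the others at 120 and 240 deg.
- seat (a point): Stub's axis at the cap's top face; axes as the gearbox's; the flange's origin comes here when home. Steel stub above it: core 14 mm diameter, nose top at 46 mm; three teeth 6 mm wide to 17.5 mm from the axis, 32 mm tall plus roof-shaped tips to 35 mm. Play of the flange on it about 4.5 mm to each side when lined up, or about 18 deg either way when centred.
There are look-alikes about, which are no part of the job. Leave any brown look-alike of the flange_three alone.

How it is judged:
By the outcome, as a careful person would: the job done as asked, in the order asked, and still so for the second after the job is handed in, with the robot touching nothing.
It also fails if it takes over 38 s, if anything falls off the work surface, if the arm or the gripper's body presses on something with over 40 N, if the wrist force passes 120 N, or if a joint passes its speed limit or range.

## Working session

There is one attempt and no reset: what is moved stays moved. The work goes in short steps, Python scripts to look and compute and a tool call to move; the robot and the scene stay as the last step left them, time stands still between calls to the robot, and variables do not carry over. Pictures are saved under pics/ and viewed, and the job is handed in when it is done.

Besides the shell and the picture viewer there is one more tool, called as a command line: name --argument value ..., lists and objects as JSON in quotes. servo_tool: Moves the arm, as the interface text tells. Its arguments: {"type":"object","properties":{"steps":{"type":"array"},"jaw":{"type":"number"},"squeeze":{"type":"number"}},"required":["steps"]}

```bash
mkdir -p pics; ls
cat > h.py <<'E'
from workcell import env
import numpy as np, cv2, pickle
def grab(n,tag):
    s=env.observe(); f=env.grab_frame(n); f['state']=s
    pickle.dump(f,open(f'{tag}.pkl','wb')); cv2.imwrite(f'pics/{tag}.png',f['color']); return f
E
python3 - <<'E'
from h import *
s=env.observe(); print(s, env.grip_point_offset)
for n in ['side','top','wrist']:
    f=grab(n,n+'0'); print(n,{k:v for k,v in f.items() if k not in('color','state')})
E
```

```text
pics
{'time_s': 0.0, 'joint_pos': array([ 1.42261733e+00,  3.85566759e-01,  6.59029602e-03, -4.98543021e-04,
       -1.19399258e+00, -2.58584621e-01]), 'qd': array([ 5.00061756e-04, -6.05135678e-04, -8.34961288e-04, -8.97805566e-04,
        8.34665621e-05,  3.22084400e-04]), 'effort': array([ 3.70525795e-04, -3.92290843e+01,  1.88409930e+01,  4.18619335e+00,
       -4.38168659e-03, -2.25877535e-06]), 'ee_pos': array([247.03278528, 573.45737818, 230.20158933]), 'ee_rot': array([-1.56857737e+00,  1.07831687e-04,  2.73464521e+00]), 'wrist_force': array([0.06078124, 0.45230862, 1.09240351]), 'ft_torque': array([ 0.01545314, -0.01799474,  0.04842524]), 'opening': 0.9996792013764099} -18.700000000000003
side {'fx': 373.74225536322473, 'fy': 373.74225536322473, 'cx': 317.7826076536487, 'cy': 197.6728267696817, 'rvec': array([ 0.34218801, -2.56386563,  1.57188747]), 'tvec': array([511.95734908, 187.21240342, 643.68051328])}
top {'fx': 412.98278809437875, 'fy': 412.98278809437875, 'cx': 315.10463665219925, 'cy': 198.22576140132338, 'rvec': array([ 2.02476371, -2.17593521,  0.23994486]), 'tvec': array([-118.30122572,  591.89676088,  797.1725932 ])}
wrist {'fx': 356.17078109616483, 'fy': 356.17078109616483, 'cx': 322.75970121313696, 'cy': 193.79759537687616, 'T_tool_cam': array([[ 9.67371859e-04,  9.64261638e-01,  2.64950104e-01,
        -6.66107524e+01],
       [-1.77772864e-04, -2.64950058e-01,  9.64262120e-01,
        -1.43185461e+02],
       [ 9.99999516e-01, -9.79900978e-04, -8.48856769e-05,
         5.96752769e-01],
       [ 0.00000000e+00,  0.00000000e+00,  0.00000000e+00,
         1.00000000e+00]])}
```

View pics/side0.png

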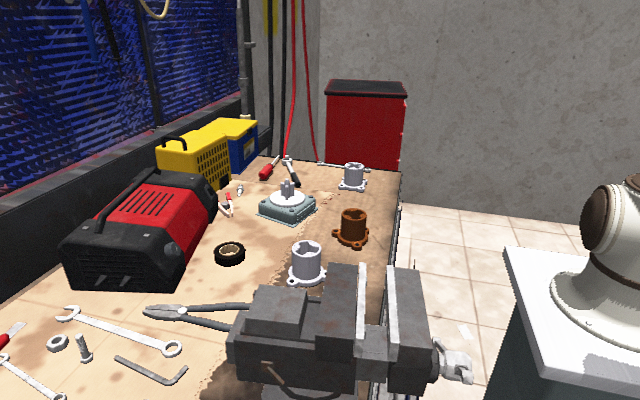

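View pics/top0.png

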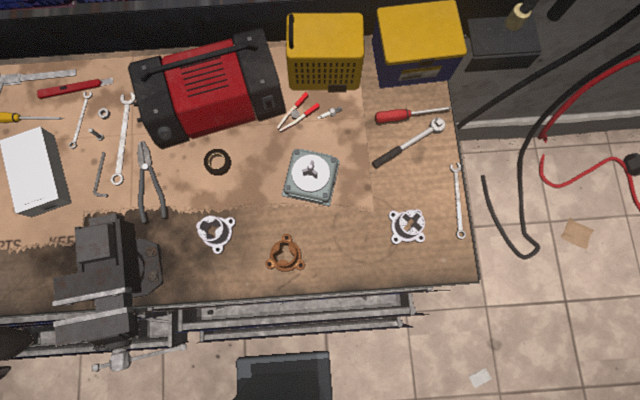

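View pics/wrist0.png

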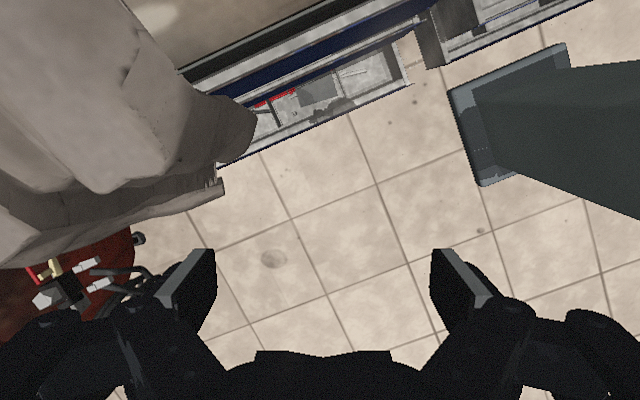

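Side and top views agree. The steel three-ear flange is at about top (214,231), with the brown look-alike at (286,255), the four-ear flange at (408,226) and the gearbox at (312,173). I'll enlarge these areas next.

Run:
```python
import cv2,numpy as np
im=cv2.imread('pics/top0.png')
a=cv2.resize(im[200:264,180:250],None,fx=8,fy=8,interpolation=cv2.INTER_CUBIC)
cv2.imwrite('pics/c1.png',a)
a=cv2.resize(im[140:210,275:349],None,fx=8,fy=8,interpolation=cv2.INTER_CUBIC)
cv2.imwrite('pics/c2.png',a)
im=cv2.imread('pics/side0.png')
a=cv2.resize(im[160:300,220:380],None,fx=5,fy=5,interpolation=cv2.INTER_CUBIC)[:600]
cv2.imwrite('pics/c3.png',a[:,:])
```

```text
(no output)
```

View pics/c1.png

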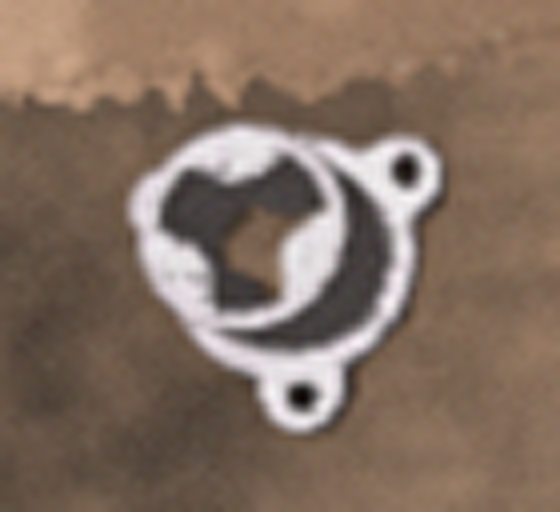

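View pics/c2.png

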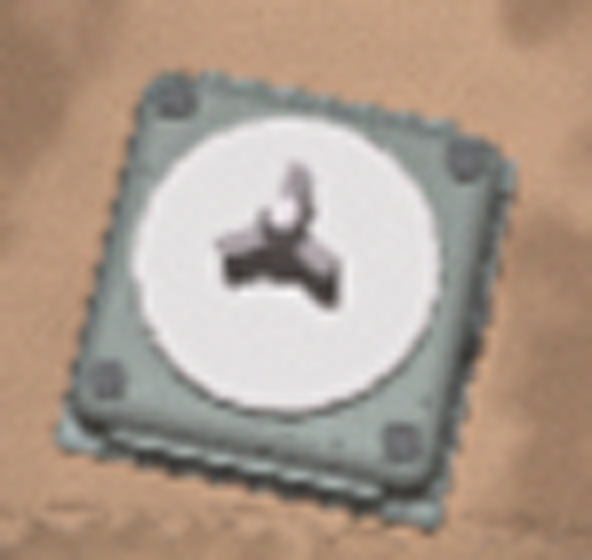

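View pics/c3.png

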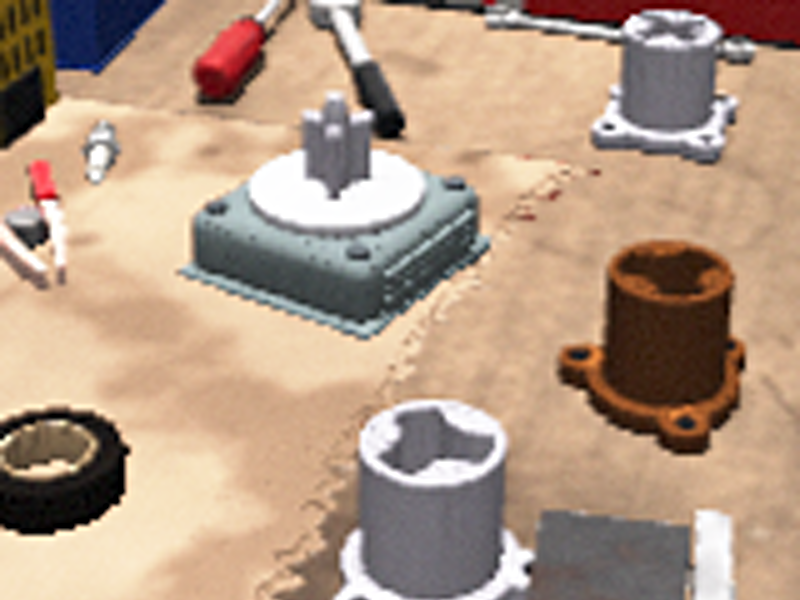

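```bash
cat >> h.py <<'E'
def ray(f,uv,z):
    """pixel -> world at height z"""
    K=np.array([[f['fx'],0,f['cx']],[0,f['fy'],f['cy']],[0,0,1]])
    if 'rvec' in f:
        R=cv2.Rodrigues(f['rvec'])[0]; t=f['tvec']; C=-R.T@t; Rc=R.T
    else:
        from scipy.spatial.transform import Rotation as Ro
        s=f['state']; Rt=Ro.from_euler('xyz',s['ee_rot']).as_matrix(); T=f['T_tool_cam']
        C=s['ee_pos']+Rt@T[:3,3]; Rc=Rt@T[:3,:3]
    d=Rc@np.linalg.solve(K,np.array([uv[0],uv[1],1.]))
    return C+d*(z-C[2])/d[2]
def proj(f,P):
    P=np.asarray(P,float)
    if 'rvec' in f:
        R=cv2.Rodrigues(f['rvec'])[0]; p=R@P+f['tvec']
    else:
        from scipy.spatial.transform import Rotation as Ro
        s=f['state']; Rt=Ro.from_euler('xyz',s['ee_rot']).as_matrix(); T=f['T_tool_cam']
        p=T[:3,:3].T@(Rt.T@(P-s['ee_pos'])-T[:3,3])
    return np.array([f['fx']*p[0]/p[2]+f['cx'],f['fy']*p[1]/p[2]+f['cy']])
def load(t): return pickle.load(open(t+'.pkl','rb'))
E
python3 - <<'E'
from h import *
f=load('top0'); s=load('side0')
c=lambda u,v,x,y:((u+.5)/8-.5+x,(v+.5)/8-.5+y)
F=lambda u,v:c(u,v,180,200); G=lambda u,v:c(u,v,275,140)
n=ray(f,F(245,225),62); print('neck',n)
for p in [(137,225),(350,225),(245,122),(245,325)]: print(np.linalg.norm(ray(f,F(*p),62)-n))
H=[ray(f,F(*p),10) for p in [(405,170),(302,397)]]
for h in H: d=h-n; print('hole',h,np.hypot(d[0],d[1]),np.degrees(np.arctan2(d[1],d[0])))
g=ray(f,G(287,262),45); print('cap',g)
S=[ray(f,G(*p),41) for p in [(173,98),(465,160),(403,440),(107,380)]]
print(np.mean(S,0)); 
for a in range(4): d=S[a]-S[a-1]; print(np.hypot(*d[:2]),np.degrees(np.arctan2(d[1],d[0])))
for p in [(297,170),(220,243),(335,270)]:
    d=ray(f,G(*p),45+33)-g; print('tooth',np.hypot(*d[:2]),np.degrees(np.arctan2(d[1],d[0])))
c3=lambda u,v:((u+.5)/5-.5+220,(v+.5)/5-.5+160)
print('side neck',ray(s,c3(433,445),62),'cap',ray(s,c3(338,188),45))
print('stub tip proj',proj(f,[*g[:2],91]))
E
```

```text
neck [536.26511185  60.93301801  62.        ]
28.06470440931663
27.27191278260121
27.202684853810837
26.044146147176814
hole [557.54438723  29.69862652  10.        ] 37.79411028600218 -55.73429206042205
hole [496.95672189  59.23898641  10.        ] 39.34487596345473 -177.5323120883179
cap [ 645.43163781 -154.71295582   45.        ]
[ 644.91068672 -154.58893947   41.        ]
82.38008957385992 -16.04647703909154
82.67117542915787 -106.79266664407888
81.18311229420368 163.47910833745365
81.99206063986385 74.03956265527525
tooth 15.755627904212263 -15.813598417775658
tooth 17.566189168334827 101.08454636383068
tooth 17.86129213288202 -136.41073116130752
side neck [534.15559544  67.77094161  62.        ] cap [ 642.639008   -146.14544428   45.        ]
stub tip proj [310.02766871 165.96141826]
```

Run:
```python
from h import *
f=load('top0'); s=load('side0')
for p in [(75,215),(120,215),(132,290),(160,265),(55,330)]: print('vise',ray(f,p,100)[:2],ray(f,p,0)[:2])
print('brown',ray(f,(285,254),31)[:2],'four',ray(f,(411,226),31)[:2])
# vise heights from side: top corner
for P in [(500,150,0),(500,150,100),(500,200,130)]: print(P,proj(s,P),proj(f,P))
R=np.array([[np.cos(2.7346),-np.sin(2.7346)],[np.sin(2.7346),np.cos(2.7346)]])
print('tool xz shift',R.T@(np.array([536,-40+61])-np.array([247,573.5])))
```

```text
vise [574.82535681 321.18599105] [597.94726373 379.80907226]
vise [568.28243676 231.09196876] [590.59543612 278.57663854]
vise [419.57998094 202.90335895] [423.50875136 246.90304355]
vise [463.33941503 149.81442592] [472.67820676 187.2506742 ]
vise [356.13441554 345.71757566] [352.21934913 407.37352049]
brown [473.92134926 -88.69992832] four [ 514.20811481 -361.62295251]
(500, 150, 0) [312.02381969 310.22211809] [177.11742051 251.24915324]
(500, 150, 100) [312.86573213 261.35046887] [160.15401731 246.17906916]
(500, 200, 130) [303.73732499 264.83686743] [127.77982313 246.31143268]
tool xz shift [-484.09996914  392.96878996]
```

```bash
cat >> h.py <<'E'
def plan(d,turns,n,yaw=None,w=None):
    """world shift d mm over n rows, total turn -> rows in cm"""
    s=env.observe(); yaw=s['ee_rot'][2] if yaw is None else yaw
    rows=[]
    for i in range(n):
        x=np.array([np.cos(yaw),np.sin(yaw)]); z=np.array([-np.sin(yaw),np.cos(yaw)])
        q=np.array(d)/n
        rows.append([[round(float(q[:2]@x)/10,2),round(-float(q[2])/10,2),round(float(q[:2]@z)/10,2)],round(turns/n,3)])
        yaw-=turns/n
    print('yaw end',yaw); print(rows)
E
python3 - <<'E'
from h import *
plan((289,-512,-10),1.44,14)
E
```

```text
yaw end 1.2946498978011243
[[[-3.34, 0.07, 2.54], 0.103], [[-3.59, 0.07, 2.18], 0.103], [[-3.79, 0.07, 1.8], 0.103], [[-3.96, 0.07, 1.41], 0.103], [[-4.08, 0.07, 0.99], 0.103], [[-4.16, 0.07, 0.57], 0.103], [[-4.2, 0.07, 0.14], 0.103], [[-4.19, 0.07, -0.29], 0.103], [[-4.14, 0.07, -0.72], 0.103], [[-4.04, 0.07, -1.14], 0.103], [[-3.9, 0.07, -1.55], 0.103], [[-3.72, 0.07, -1.94], 0.103], [[-3.5, 0.07, -2.32], 0.103], [[-3.25, 0.07, -2.66], 0.103]]
```

servo_tool --steps '[[[-3.3,0,2.5],0.1],[[-3.6,0,2.2],0.1],[[-3.8,0,1.8],0.1],[[-4.0,0,1.4],0.1],[[-4.1,0,1.0],0.1],[[-4.2,0,0.6],0.1],[[-4.2,0,0.1],0.1],[[-4.2,0,-0.3],0.1],[[-4.1,0,-0.7],0.1],[[-4.0,0,-1.1],0.1],[[-3.9,0,-1.6],0.1],[[-3.7,0,-1.9],0.1]]' --jaw 1 --squeeze 60

```text
time_s: 1.35
ee_pos: [502.3, 137.9, 231.3]
ee_rot: [-1.571, -0.0, 1.531]
wrist_force: [0.2, 0.5, 1.1]
opening: 0.999
```

Run:
```python
from h import *
s=env.observe(); print(s['ee_pos'],s['ee_rot'],s['joint_pos'],s['time_s'])
plan((536-s['ee_pos'][0],61-s['ee_pos'][1],-30),0.1,4)
```

```text
[502.31484746 137.86178932 231.26499384] [-1.57069692e+00 -5.89294828e-05  1.53075738e+00] [ 5.79605059e-01  2.07614941e-01 -2.44805086e-01 -1.17527031e-04
 -1.11842301e+00 -6.19592634e-01] 1.35
yaw end 1.4307573757465317
[[[-1.89, 0.75, -0.92], 0.025], [[-1.86, 0.75, -0.97], 0.025], [[-1.84, 0.75, -1.01], 0.025], [[-1.81, 0.75, -1.06], 0.025]]
```

servo_tool --steps '[[[-1.9,0.7,-0.9],0.05],[[-1.9,0.7,-1.0],0.05],[[-1.8,0.8,-1.0],0.05],[[-1.8,0.8,-1.1],0.05],[[0,0,0],0],[[0,0,0],0]]'

```text
time_s: 1.95
ee_pos: [533.3, 61.2, 201.0]
ee_rot: [-1.57, 0.0, 1.334]
wrist_force: [-0.4, 0.4, 0.4]
opening: 0.997
```

Run:
```python
from h import *
f=grab('wrist','w1'); s=f['state']; print(s['ee_pos'],s['ee_rot'],s['time_s'])
print(proj(f,(536,61,62)),proj(f,(557.5,29.7,10)))
```

```text
[533.25811389  61.23339779 201.01071671] [-1.57010710e+00  4.34857024e-04  1.33448613e+00] 1.95
[318.7289761  182.62676478] [288.97479717 143.32977774]
```

View pics/w1.png

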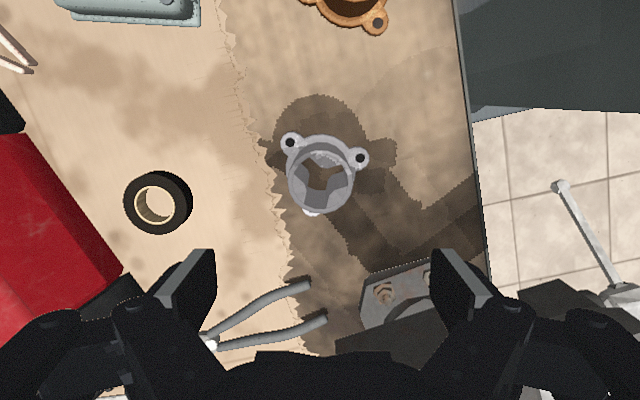

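Wrist view confirms the steel three-ear flange: neck top near (321,182), ear holes at (290,142) and (360,158), as predicted. I'll refine on a crop.

Run:
```python
import cv2
im=cv2.imread('pics/w1.png')
cv2.imwrite('pics/c4.png',cv2.resize(im[125:225,265:385],None,fx=6,fy=6,interpolation=cv2.INTER_CUBIC))
```

```text
(no output)
```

View pics/c4.png

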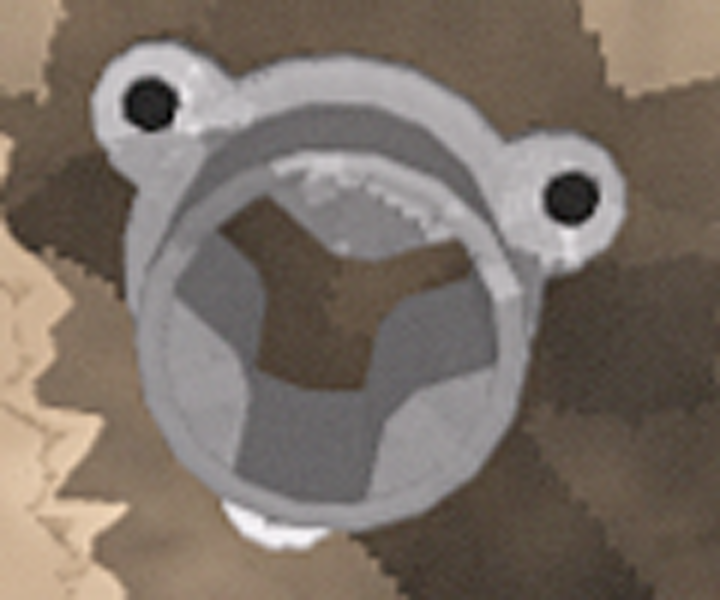

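Run:
```python
from h import *
f=load('w1')
c=lambda u,v:((u+.5)/6-.5+265,(v+.5)/6-.5+125)
n=ray(f,c(331,340),62); print(n)
for p in [(138,335),(523,335),(331,150),(331,530)]: print(np.linalg.norm(ray(f,c(*p),62)-n))
hs=[ray(f,c(*p),10) for p in [(152,103),(571,198)]]
for h in hs:
    d=h-n; print(h,np.hypot(*d[:2]),np.degrees(np.arctan2(d[1],d[0])))
d=hs[0]-hs[1]; 
ch=np.hypot(*d[:2]); ang=np.degrees(np.arctan2(d[1],d[0])); print('chord',ch,ch/3**.5,ang)
m=(hs[0]+hs[1])/2; u=np.array([-d[1],d[0]])/ch
for sg in(1,-1): print('axis from holes',m[:2]+sg*u*ch/(2*3**.5))
s=f['state']; plan((n[0]-s['ee_pos'][0],n[1]-s['ee_pos'][1],26-s['ee_pos'][2]),0,4)
```

```text
[534.91876186  60.07743774  62.        ]
26.15626213927575
26.032268515834353
25.830637367581904
27.103558629108466
[556.26157379  28.48266417  10.        ] 38.12801251042538 -55.960298359950876
[495.88505007  58.47123238  10.        ] 39.06674484030724 -177.64365484020436
chord 67.41393654867872 38.92145441351201 -26.413247357669093
axis from holes [534.7302659   60.90614939]
axis from holes [517.41635796  26.04774716]
yaw end 1.3353721650104704
[[[-0.02, 4.38, -0.05], 0.0], [[-0.02, 4.38, -0.05], 0.0], [[-0.02, 4.38, -0.05], 0.0], [[-0.02, 4.38, -0.05], 0.0]]
```

servo_tool --steps '[[[0,4,-0.16],0],[[0,4,0],0],[[0,3.5,0],0],[[0,3,0],0],[[0,2,0],0],[[0,1,0],0],[[0,0,0],0],[[0,0,0],0]]'

```text
time_s: 2.8
ee_pos: [535.8, 61.8, 27.3]
ee_rot: [-1.573, -0.001, 1.336]
wrist_force: [0.3, -1.0, -0.4]
opening: 1.002
```

servo_tool --steps '[[[0,0,0],0],[[0,0,0],0],[[0,0,0],0],[[0,0,0],0],[[0,0,0],0],[[0,0,0],0],[[0,0,0],0],[[0,0,0],0]]' --jaw 0 --squeeze 60

```text
time_s: 3.6
ee_pos: [535.8, 61.4, 28.0]
ee_rot: [-1.573, -0.001, 1.335]
wrist_force: [-1.0, -0.1, 5.5]
opening: 0.625
```

Run:
```python
from h import *
f=grab('wrist','w2'); s=f['state']; print(s['ee_pos'],s['ee_rot'],s['time_s'],s['wrist_force'],s['opening'])
```

```text
[535.80239726  61.40368458  27.98423924] [-1.57305759e+00 -1.31505346e-03  1.33528710e+00] 3.6 [-1.01645776 -0.08191292  5.4611352 ] 0.6246477738115677
```

View pics/w2.png

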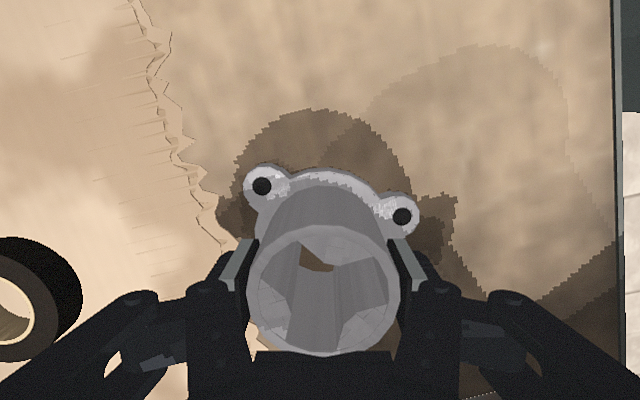

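Run:
```python
from h import *
f=load('w2'); s=f['state']
hs=[ray(f,p,10) for p in [(262,186),(402.5,217)]]
d=hs[0]-hs[1]; ch=np.hypot(*d[:2]); ang=np.degrees(np.arctan2(d[1],d[0])); print(ch/3**.5,'ear',ang-30)
m=(hs[0]+hs[1])/2; u=np.array([-d[1],d[0]])/ch
print('axis',m[:2]+u*ch/(2*3**.5)); print('ee',s['ee_pos'],np.degrees(s['ee_rot'][2]))
plan((595-535,-57-61,0),-0.70,7)
```

```text
39.337752551891846 ear -56.47530773699464
axis [535.03507726  61.43448056]
ee [535.80239726  61.40368458  27.98423924] 76.50631522136372
yaw end 2.035321327509164
[[[-1.44, -0.0, -1.23], -0.1], [[-1.55, -0.0, -1.08], -0.1], [[-1.65, -0.0, -0.92], -0.1], [[-1.74, -0.0, -0.75], -0.1], [[-1.8, -0.0, -0.57], -0.1], [[-1.85, -0.0, -0.39], -0.1], [[-1.88, -0.0, -0.2], -0.1]]
```

servo_tool --steps '[[[0,-0.5,0],0],[[0,-1.5,0],0],[[0,-2.5,0],0],[[0,-3,0],0],[[0,-3,0],0],[[0,-1.5,0],0],[[0,0,0],0],[[0,0,0],0]]' --jaw 0 --squeeze 80

```text
time_s: 4.45
ee_pos: [533.9, 60.9, 145.5]
ee_rot: [-1.569, 0.0, 1.334]
wrist_force: [-0.0, -0.2, -3.9]
opening: 0.621
```

servo_tool --steps '[[[-1.4,0,-1.2],-0.1],[[-1.6,0,-1.1],-0.1],[[-1.6,0,-0.9],-0.1],[[-1.7,0,-0.8],-0.1],[[-1.8,0,-0.6],-0.1],[[-1.9,0,-0.4],-0.1],[[-1.9,0,-0.2],-0.1],[[0,0,0],0],[[0,0,0],0],[[0,0,0],0]]'

```text
time_s: 5.45
ee_pos: [594.9, -56.1, 145.1]
ee_rot: [-1.568, -0.001, 2.034]
wrist_force: [-0.3, -0.4, -3.2]
opening: 0.617
```

Run:
```python
from h import *
f=grab('wrist','w3'); s=f['state']; print(s['ee_pos'],s['ee_rot'],s['time_s'],s['wrist_force'],s['opening'])
print(proj(f,(645,-154.6,45)),proj(f,(645,-154.6,91)))
```

```text
[594.90140473 -56.12967857 145.05240362] [-1.56840801e+00 -1.20936921e-03  2.03415882e+00] 5.45 [-0.30228728 -0.44244903 -3.15257298] 0.6169976099245816
[319.85005137  23.87257481] [319.42757965   6.05446566]
```

View pics/w3.png

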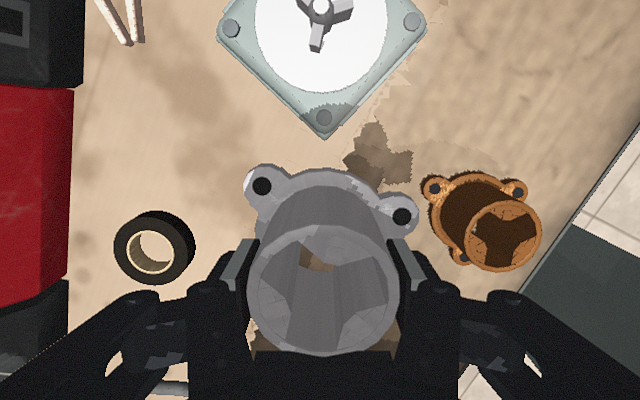

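Held flange looks unchanged (holes at (262,186) and (402,217)). The gearbox is at the top edge of the view, its axis near (320,24), so I'll move 40 mm closer and look again.

servo_tool --steps '[[[-2,0,0],0],[[-2,0,0],0],[[0,0,0],0],[[0,0,0],0],[[0,0,0],0]]'

```text
time_s: 6.0
ee_pos: [613.3, -91.5, 146.1]
ee_rot: [-1.57, -0.001, 2.035]
wrist_force: [0.5, 0.6, -3.1]
opening: 0.616
```

Run:
```python
from h import *
f=grab('wrist','w4'); s=f['state']; print(s['ee_pos'],s['ee_rot'],s['time_s'],s['wrist_force'],s['opening'])
print(proj(f,(645,-154.6,45)),proj(f,(645,-154.6,91)))
im=f['color']
cv2.imwrite('pics/c5.png',cv2.resize(im[0:240,190:450],None,fx=2.5,fy=2.5,interpolation=cv2.INTER_CUBIC))
```

```text
[613.26658132 -91.52792059 146.13809615] [-1.57029056e+00 -5.47523810e-04  2.03535606e+00] 6.0 [ 0.53815925  0.59349434 -3.05055547] 0.6157074614352804
[321.38827448  90.34749989] [321.18806349  89.05970793]
```

View pics/c5.png

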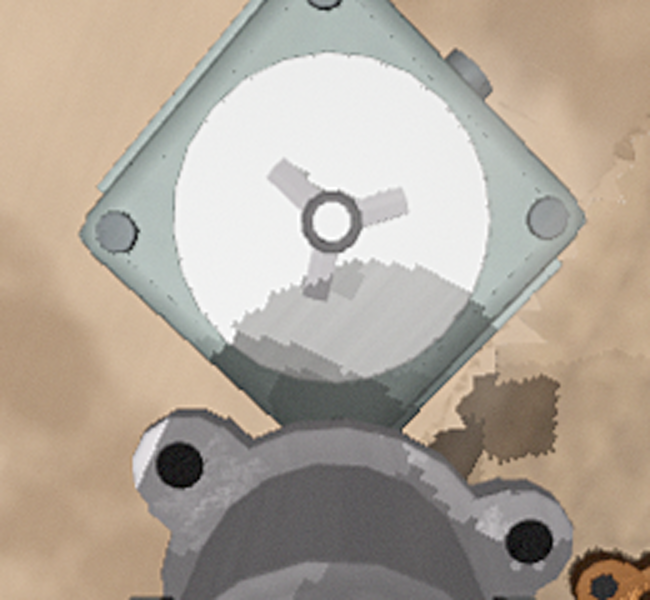

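Run:
```python
from h import *
f=load('w4'); s=f['state']
c=lambda u,v:((u+.5)/2.5-.5+190,(v+.5)/2.5-.5)
cap=ray(f,c(332,217),45); nose=ray(f,c(332,222),91); print('cap',cap,'nose',nose)
for p in [(174,217),(490,217),(332,52),(332,382)]: print(np.linalg.norm(ray(f,c(*p),45)-cap))
for p in [(276,172),(405,203),(317,293)]:
    d=ray(f,c(*p),45+33)-nose; print('tooth',np.hypot(*d[:2]),np.degrees(np.arctan2(d[1],d[0])))
a,b=[ray(f,c(*p),41) for p in [(117,232),(548,218)]]; d=b-a
print('screws',(a+b)[:2]/2,np.hypot(*d[:2]),np.degrees(np.arctan2(d[1],d[0])))
bot=10+s['ee_pos'][2]-27.6
hs=[ray(f,c(*p),bot) for p in [(180,465),(529,541)]]
d=hs[0]-hs[1]; ch=np.hypot(*d[:2]); ang=np.degrees(np.arctan2(d[1],d[0])); print(ch/3**.5,'ear',ang-30)
m=(hs[0]+hs[1])/2; u=np.array([-d[1],d[0]])/ch
ax=m[:2]+u*ch/(2*3**.5);print('axis',ax,'ee',s['ee_pos'])
t=np.array([645,-154.6])
```

```text
cap [ 645.43001959 -157.09890072   45.        ] nose [ 644.50134229 -155.16992885   91.        ]
41.507221944582156
41.52680466869481
39.6597641659958
43.57606484796443
tooth 16.697029616734326 -14.686596422273066
tooth 17.10521508906789 -138.61910623713084
tooth 15.954501912994722 103.96833042669665
screws [ 644.51976188 -155.36621688] 115.42650027494199 -151.65089112901993
38.96645800039423 ear -16.236267436027443
axis [612.70145899 -92.19218146] ee [613.26658132 -91.52792059 146.13809615]
```

servo_tool --steps '[[[-1.5,0,0],0],[[-2,0,0],0],[[-2,0,0],0],[[-1.55,0,0],0],[[0,0,0],0],[[0,0,0],0],[[0,0,0],0]]'

```text
time_s: 6.75
ee_pos: [645.0, -154.9, 146.2]
ee_rot: [-1.57, -0.0, 2.035]
wrist_force: [-0.3, 0.1, -3.9]
opening: 0.619
```

Run:
```python
from h import *
f=grab('wrist','w5'); s=f['state']; print(s['ee_pos'],s['ee_rot'],s['time_s'],s['wrist_force'],s['opening'])
print('target ee',644.6+.57,-155.3+.66)
grab('side','s5');g=grab('top','t5')
a=cv2.resize(f['color'][150:370,220:430],None,fx=2.7,fy=2.7,interpolation=cv2.INTER_CUBIC)
cv2.imwrite('pics/c6.png',a)
```

```text
[ 645.01832261 -154.93844417  146.1911928 ] [-1.57044142e+00 -4.77339464e-04  2.03511048e+00] 6.75 [-0.26065106  0.06138542 -3.94592236] 0.6187170275031095
target ee 645.1700000000001 -154.64000000000001
```

View pics/c6.png

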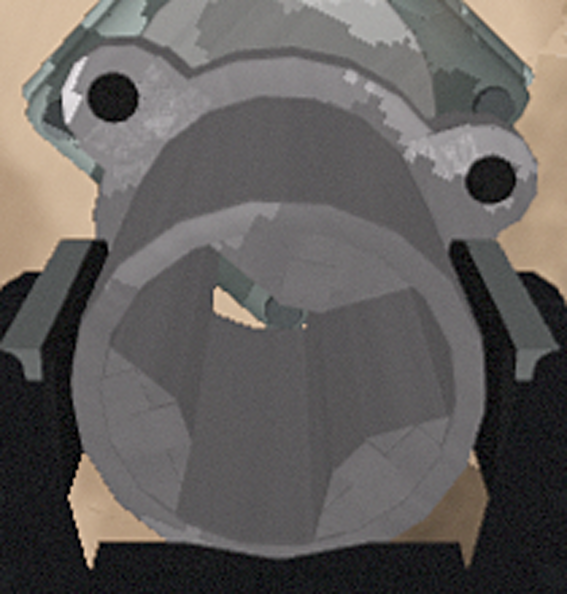

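View pics/s5.png

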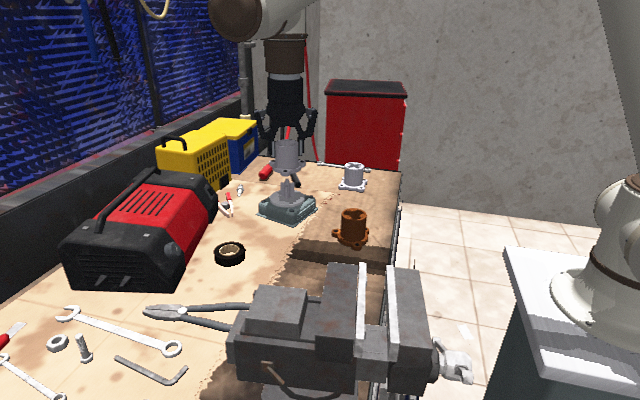

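Side view shows the flange straight above the stub, and the wrist crop shows the nose and one tooth inside the bore, in the slot. I'll lower it in stages.

servo_tool --steps '[[[0,0.8,0],0],[[0,1,0],0],[[0,0.8,0],0],[[0,0.5,0],0],[[0,0.5,0],0],[[0,0.5,0],0],[[0,0.4,0],0],[[0,0,0],0],[[0,0,0],0]]'

```text
time_s: 7.8
ee_pos: [645.5, -155.4, 101.4]
ee_rot: [-1.571, 0.0, 2.035]
wrist_force: [-0.2, 0.1, -3.4]
opening: 0.621
```

Run:
```python
from h import *
f=grab('wrist','w6'); s=f['state']; print(s['ee_pos'],s['ee_rot'],s['time_s'],s['wrist_force'],s['ft_torque'],s['opening'])
g=grab('side','s6')
a=cv2.resize(f['color'][150:370,220:430],None,fx=2.7,fy=2.7,interpolation=cv2.INTER_CUBIC)
b=cv2.resize(g['color'][100:240,230:340],None,fx=4.2,fy=4.2,interpolation=cv2.INTER_CUBIC)
cv2.imwrite('pics/c7.png',a);cv2.imwrite('pics/c8.png',b)
```

```text
[ 645.46973779 -155.38769631  101.4184199 ] [-1.57093831e+00  2.18182798e-04  2.03491009e+00] 7.8 [-0.23230574  0.13271113 -3.43498648] [-0.06006582 -0.02019534  0.03160746] 0.6213369816866838
```

View pics/c7.png

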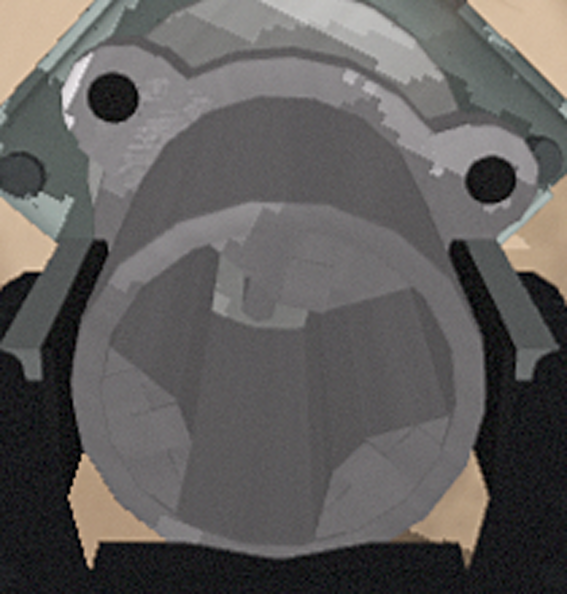

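View pics/c8.png

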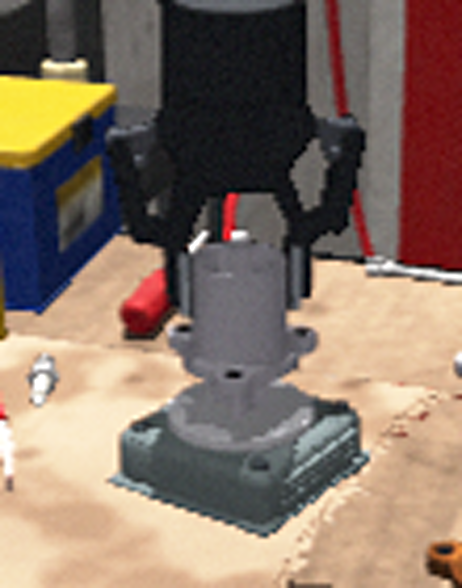

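Flange underside is about 6 mm below the tooth tips and the contact force hasn't changed. I'll keep lowering.

servo_tool --steps '[[[0,0.5,0],0],[[0,0.6,0],0],[[0,0.6,0],0],[[0,0.4,0],0],[[0,0.2,0],0],[[0,0.2,0],0],[[0,0,0],0],[[0,0,0],0]]'

```text
time_s: 8.7
ee_pos: [645.5, -155.4, 76.5]
ee_rot: [-1.571, 0.0, 2.035]
wrist_force: [-0.2, 0.3, -3.7]
opening: 0.615
```

servo_tool --steps '[[[0,0.1,0],0],[[0,0.1,0],0],[[0,0.1,0],0],[[0,0,0],0],[[0,0,0],0]]'

```text
time_s: 9.2
ee_pos: [645.4, -155.4, 73.3]
ee_rot: [-1.571, 0.0, 2.035]
wrist_force: [-0.9, -0.1, -2.8]
opening: 0.618
```

servo_tool --steps '[[[0,0.1,0],0],[[0,0,0],0],[[0,0,0],0]]'

```text
time_s: 9.5
ee_pos: [645.4, -155.4, 73.2]
ee_rot: [-1.571, 0.0, 2.035]
wrist_force: [-2.4, 1.3, 3.1]
opening: 0.618
```

Contact at z 73.2, where seating was expected at about 72.6 to 73. I'll press 0.5 mm more and open the jaws.

servo_tool --steps '[[[0,0.05,0],0],[[0,0,0],0],[[0,0,0],0]]'

```text
time_s: 9.8
ee_pos: [645.4, -155.5, 73.2]
ee_rot: [-1.571, 0.001, 2.035]
wrist_force: [-4.0, 1.4, 6.0]
opening: 0.618
```

Run:
```python
from h import *
g=grab('side','s7'); f=grab('wrist','w7'); print(f['state']['wrist_force'],f['state']['ee_pos'])
a=cv2.resize(g['color'][100:240,230:340],None,fx=4.2,fy=4.2,interpolation=cv2.INTER_CUBIC)
cv2.imwrite('pics/c9.png',a)
```

```text
[-3.69372394  1.18968203  5.36604884] [ 645.38538923 -155.46362154   73.21619409]
```

View pics/c9.png

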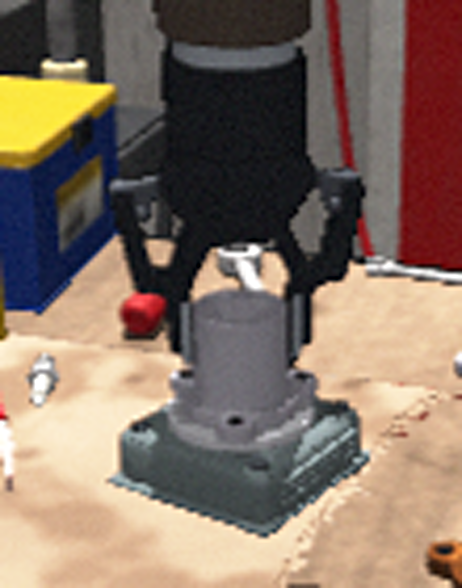

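View pics/w7.png

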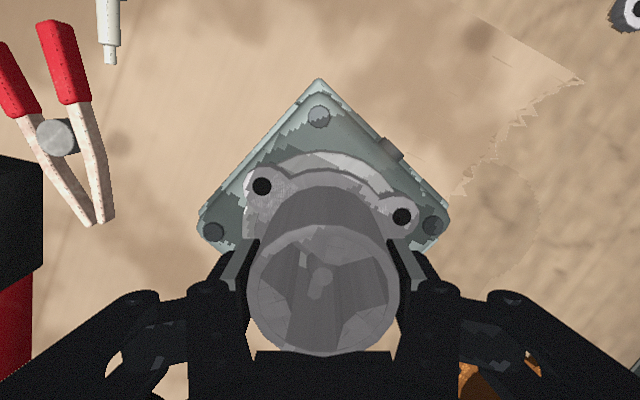

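Side view shows the foot flat on the cap, and the wrist view shows the nose inside the bore near (320,280). Releasing.

servo_tool --steps '[[[0,0,0],0],[[0,0,0],0],[[0,0,0],0],[[0,0,0],0],[[0,0,0],0],[[0,0,0],0],[[0,0,0],0]]' --jaw 1

```text
time_s: 10.6
ee_pos: [645.4, -155.4, 71.7]
ee_rot: [-1.571, 0.0, 2.035]
wrist_force: [0.2, -0.3, -0.2]
opening: 0.996
```

servo_tool --steps '[[[0,-0.5,0],0],[[0,-1,0],0],[[0,-2,0],0],[[0,-3,0],0],[[0,-3,0],0],[[0,-3,0],0],[[0,-2,0],0],[[0,0,0],0],[[0,0,0],0],[[0,0,0],0]]'

```text
time_s: 11.6
ee_pos: [644.6, -155.2, 215.6]
ee_rot: [-1.569, -0.001, 2.035]
wrist_force: [-0.6, -0.4, -0.0]
opening: 0.999
```

Run:
```python
from h import *
g=grab('side','s8'); f=grab('wrist','w8'); t=grab('top','t8'); s=f['state'];print(s['wrist_force'],s['ee_pos'],s['time_s'])
a=cv2.resize(g['color'][130:240,230:370],None,fx=4.2,fy=4.2,interpolation=cv2.INTER_CUBIC)
b=cv2.resize(f['color'][100:270,210:430],None,fx=3.5,fy=3.5,interpolation=cv2.INTER_CUBIC)
cv2.imwrite('pics/c10.png',a);cv2.imwrite('pics/c11.png',b)
```

```text
[ 0.10791147  0.36071535 -0.72634533] [ 644.5891769  -155.25029876  215.35902939] 11.65
```

View pics/c10.png

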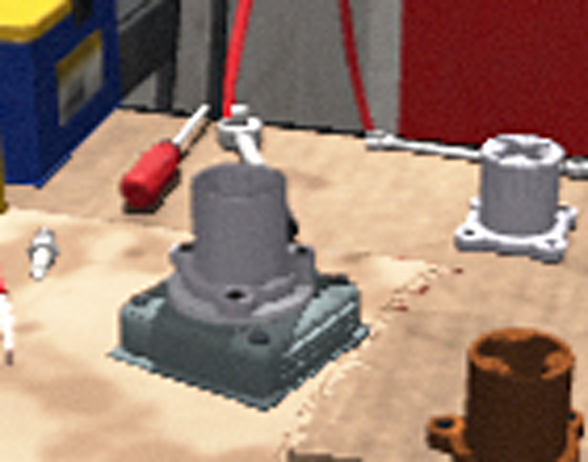

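View pics/c11.png

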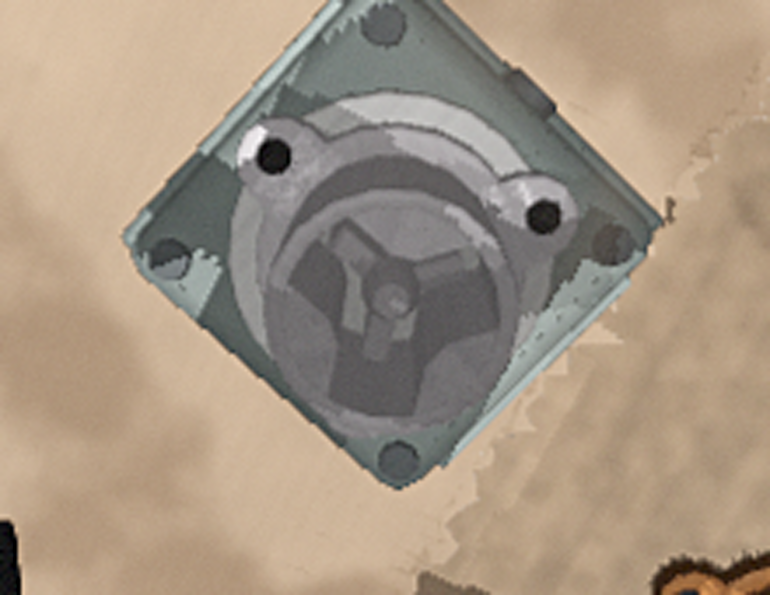

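Each tooth sits in its slot, the foot is flat on the cap, and the gripper is well clear. Handing in.

Run:
```python
from h import *
print(env.job_done())
```

```text
the job is handed in; nothing more can be done
None
```

The steel three-eared flange is home on the gearbox stub, and the job is handed in at about 11.7 s. I gripped it by the neck, turned it about 40° so its slots met the teeth, lowered it by hand until it touched the cap, and let go.

- **Alignment before lowering:** the ear measured -16.2° against teeth at about -16.4°, and the tool stopped within 1 mm of the stub axis.
- **Seating:** contact came at a tool height of 73.2 mm, where 72.6 mm was expected. An extra 0.5 mm push gave no further travel, and the wrist force stayed below 10 N in every reading.
- **After release:** the side and wrist pictures show the foot flat on the cap and all three teeth inside their slots. The tool is about 140 mm higher and touches nothing. The four-eared and brown flanges were not touched.
- **Disagreement:** the side camera put both the flange and the gearbox 7 to 8 mm off in y from the top camera. The wrist camera agreed with the top camera within 2 mm, so I used the wrist values.

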